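# Refit the washed gas hob: burner cap, then D-bore knob pressed on and held in

## Robot

A 6-joint arm with a two-finger parallel gripper is mounted at the origin on a cart in front of the work surface, level with it; the furniture and walls round the work are solid. World frame = base frame: x ahead of the robot, y to its left, z up, the work surface at z = 0. Lengths are in m, angles in rad, forces in N, time in s.
With the tool pointing down it reaches from about 0.35 to 0.925 m from the base axis. Payload 6.4 kg.
Tool frame: the origin (TCP) lies midway between the tips of the shut fingers; the grasp point (between the pads) lies 19 mm behind it; x points along the fingers, z is the direction in which the jaws open and shut, and the axes are right-handed (so a half turn about x gives the same grasp; the last joint's range is limited). The gripper opens to 85 mm and grips with 20 to 120 N. Pads are 22 mm wide; open, the fingers measure 114 mm over their backs; the gripper's body (76 mm by 85 mm) begins 54 mm behind the grasp point. The pads swing forward as they close: fully open they stand 13 mm farther back than shut.
Start: joints at [-1.498, 0.245, 1.558, -0, 1.339, -0.174], TCP at [0.159, -0.63, 0.231] pointing down, gripper open.
Joint ranges: [-3.13, 3.13], [-1.02, 2.26], [0.13, 2.54], [-0.95, 4.09], [0.21, 2.88], [-2.74, 2.74]. Speed limits (rad/s): [2.57, 2.57, 3.14, 3.14, 3.14, 3.14].

## Interface

Orientations are given as a unit quaternion [x, y, z, w].
In Python, from bench import * gives the robot as it stands. Calls block until the motion is done:
- goto(position, orientation): joint-space move of the TCP to a pose.
- movel(position, rotation=None, v=0.15, max_force=None): straight line of the TCP; rotation=None keeps the orientation; v is the mean speed in m/s. With max_force (N) it stops when the force on the tool has changed by that much, and returns True; else False.
- move_joints(angles): joint-space move.
- let_go() and close(grasp_force=None): open the fingers fully, or close them until they stop; grasp_force is the grip in N (None keeps the last).
- hold(seconds).
- ik(position, orientation): joint angles nearest the present ones, or None.
- sense(): the state.
- camera(name): name is "scene" or "top" or "wrist"; returns a dict with "image" (400x640x3 uint8, blue, green, red), "camera_matrix" (3x3 intrinsics, pixels), "position" and "rotation" of the camera in the world; the wrist camera has in their place "hand_eye" (4x4, takes a point from camera to tool coordinates, whose origin is the TCP and whose axes are the tool frame's). Camera axes: x right, y down, z forward; pixel columns grow to the right and rows downward; lengths in m; the calibration is good to about 2 mm. A picture is of the moment at which its call begins: read the wrist's pose just before it. There is no depth.
A pose or a line that the arm cannot do raises PlanningError and nothing moves.
- sign_off(): hands the job in, once; it reports no verdict.
The state is a dict: "t": time; "joints": joint angles; "dq": joint speeds; "joint_efforts": joint torques, N m; "tool_pos": TCP position; "tool_rot": TCP orientation; "wrist_force": force on the tool from outside, world axes, zero at the start; "ft_torque": the same for the moment, N m; "grip_width": opening from 0.0 (shut) to 1.0 (fully open).
Only numpy, scipy, OpenCV 4.12 (cv2) and the standard library are available. Lean on these libraries where they do the work, as an engineer would, in place of code of your own. Each camera call takes 0.05 s, during which the arm holds its last target.

## Task

The small table-top gas hob has just been washed and its loose parts lie on the ribbed drying mat. First lay the round burner cap back on the burner so that it sits level in its seat, and let go of it. Then take the black control knob, turn it so that the flat in its bore matches the flat of the bare brass spindle, push it all the way onto the spindle, and press the knob fully in against the spindle's spring, as for lighting the burner; finish while still gripping the knob and holding it pressed in. Do not disturb the mug, the salt shaker or the pepper mill.

Things in the scene. Friction and masses are not known exactly. Their poses are not given: they have to be found in the camera images.
- hob: Table-top gas hob, fixed, 260 (x) x 270 (y) mm; steel top plate 60 mm above its origin (centre of its underside, on the worktop); +x to its back, z up. Burner at x +40, y 0 mm; spindle at x -95, y -70 mm. Four pan-support prongs on the burner's diagonals, 60 to 102 mm from its axis, up to 46 mm over the plate; an electrode 29 mm from the burner axis to -x, up to 19 mm over the plate.
- burner_seat (a point): Centre of the top rim of the aluminium burner head (47 mm across), 24 mm above the hob's top plate. The rim surrounds a round recess 35 mm across and 8 mm deep that takes the cap's boss; the cap's crown rests on the rim, so the seated cap's origin lies 7 mm below this point.
- burner_cap: Black round burner cap, 16 mm tall, 110 g, standing upright on the mat (whose top is 5 mm above the worktop). Origin: centre of its underside, z up. Lower part: a bright boss 29 mm in diameter from 0 to 7 mm, tapered to 23 mm at its foot; upper part: a black crown 50 mm in diameter, straight-sided from 7 to 13.5 mm, bevelled up to 16 mm.
- knob: Black control knob, 39 mm tall, 120 g, upright on the mat. Origin: centre of its underside; z up; +x: pointer (white line on one end of the grip bar). Skirt 43 mm across, 0 to 17 mm; grip bar 40 mm long (x), 12 mm thick (y), up to 39 mm. Underneath a D bore 14 mm deep, 13.2 mm across, its flat 1.6 mm from the axis on the +x side; in the first 2 mm its round side is 1 mm wider.
- spindle_tip (a point): Centre of the top end of the bare brass half-moon (D) spindle, 25 mm above the hob's plate when out; moves down with it. 12 mm across, one flat 1 mm from the axis, round edge bevelled 1 mm; it cannot turn. +x: the way the flat faces (to the hob's back, to the red mark on the plate); z up. With the knob fully on, x axes in line, the knob's origin lies 14 mm below this point.
- spindle (a joint): How far the spindle is pressed in, in m: 0 = out, 0.006 = fully in (end stop). A spring pushes it out with about 4 N when out and 7 N when fully in. 5 mm of air remains under the fitted knob when fully in.
- mat: Grey-green ribbed drying mat on the worktop, fixed, 170 (x) x 210 (y) x 5 mm. Origin: centre of its underside. The cap and the knob stand on it, in either order.
- mug: Green and white mug, 78 mm across and 101 mm tall, a bystander. Origin: centre of its underside.
- salt: Salt shaker, 44 mm across and 90 mm tall, a bystander. Origin: centre of its underside.
- pepper_mill: Dark wooden pepper mill, 58 mm across and 160 mm tall, a bystander. Origin: centre of its underside.
Mind the look-alikes: they are no part of the job. Of the things shaped like the burner_cap, the black one is meant.

How it is judged:
On the way, in this order (a step that is already met when the one before it is completed fails the run):
1. the burner cap sits level in its seat on the burner, let go (horizontal distance between burner_cap and burner_seat below 0.004 m and z of burner_cap in the frame of burner_seat below -0.0055 m and angle between burner_cap's own z axis and vertical below 0.06 rad and contact force between the fingers and burner_cap below 0.1 N), for 0.3 s.
2. the knob is all the way on the spindle, flat to flat (horizontal distance between knob and spindle_tip below 0.0025 m and z of knob in the frame of spindle_tip below -0.0115 m and angle between the x axis of knob and the x axis of spindle_tip, either way round below 0.25 rad), for 0.2 s.
At the end, for the whole second after the job is handed in: Cap in its seat on the burner (within 4 mm of its axis, level, down to 1.5 mm), untouched; knob on the spindle flat to flat, at least 11.5 of the bore's 14 mm over the shaft, still gripped and keeping the spindle pressed in more than 4.5 of its 6 mm through the last second (all of step 2 and horizontal distance between burner_cap and burner_seat below 0.004 m and z of burner_cap in the frame of burner_seat below -0.0055 m and angle between burner_cap's own z axis and vertical below 0.06 rad and contact force between the arm and burner_cap below 0.1 N and value of joint spindle above 0.0045 m and contact force between the fingers and knob above 3 N and linear speed of knob below 0.03 m/s); the arm keeps its last pose, push and grip.
It fails at once if a bystander (mug, salt shaker, pepper mill) is shifted by more than 3 cm or knocked over (distance of any of mug, salt, pepper_mill from where it was at the start of the episode above 0.03 m or angle between any of mug, salt, pepper_mill's own z axis and vertical above 0.5 rad).
It also fails if it takes over 58 s, if anything falls off the work surface, if the arm or the gripper's body presses on something with over 40 N, if the wrist force passes 120 N, or if a joint passes its speed limit or range.

## Working session

There is one attempt and no reset: what is moved stays moved. The work goes in short steps, each a Python script; the robot and the scene stay as the last script left them, time stands still between calls to the robot, and variables do not carry over. Pictures are saved under pics/ and viewed, and the job is handed in when it is done.

```bash
mkdir -p pics; ls
python3 - <<'E'
from bench import *
import cv2
s=sense();print(s)
for n in("scene","top","wrist"):
    c=camera(n);cv2.imwrite(f"pics/{n}0.png",c["image"])
    print(n,{k:v for k,v in c.items() if k!="image"})
E
```

```text
pics
{'t': 0.0, 'joints': array([-1.49807595e+00,  2.45831953e-01,  1.55905458e+00, -6.63661193e-07,
        1.33868960e+00, -1.74083745e-01]), 'dq': array([ 0.00105885,  0.00047947,  0.00041332,  0.00075188, -0.00026971,
        0.00055738]), 'joint_efforts': array([-1.15858038e-04, -4.29517972e+01, -3.26124430e+01, -1.62864881e-04,
        5.34095525e-03, -4.79698670e-06]), 'tool_pos': array([ 0.15877252, -0.62971903,  0.23014708]), 'tool_rot': array([ 0.4351732 ,  0.5582124 , -0.4341328 ,  0.55727184]), 'wrist_force': array([-0.817465  , -0.30335136, -0.76276162]), 'ft_torque': array([-2.15869292e-02, -9.04323620e-05, -2.16958893e-02]), 'grip_width': 0.9988574949846533}
scene {'camera_matrix': array([[446.89344035,   0.        , 327.81447256],
       [  0.        , 446.89344035, 206.70542532],
       [  0.        ,   0.        ,   1.        ]]), 'position': array([0.03182672, 1.03307357, 0.80577229]), 'rotation': array([-0.20012192,  0.85441176, -0.46454926,  0.11885179])}
top {'camera_matrix': array([[402.9651857 ,   0.        , 321.41635544],
       [  0.        , 402.9651857 , 201.3600757 ],
       [  0.        ,   0.        ,   1.        ]]), 'position': array([0.4396251 , 0.04508743, 1.42128427]), 'rotation': array([-0.70586639,  0.70739752, -0.02362413,  0.02798727])}
wrist {'camera_matrix': array([[355.00243865,   0.        , 323.30466482],
       [  0.        , 355.00243865, 199.98860943],
       [  0.        ,   0.        ,   1.        ]]), 'hand_eye': array([[-6.33917187e-04, -2.57890415e-01,  9.66173966e-01,
        -1.41737547e-01],
       [ 5.86157851e-04, -9.66174090e-01, -2.57890063e-01,
         6.43526164e-02],
       [ 9.99999627e-01,  4.02849512e-04,  7.63638853e-04,
         6.61825644e-04],
       [ 0.00000000e+00,  0.00000000e+00,  0.00000000e+00,
         1.00000000e+00]])}
```

View pics/scene0.png

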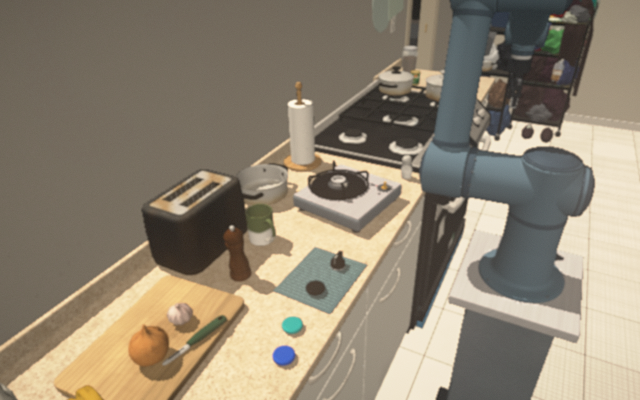

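View pics/top0.png

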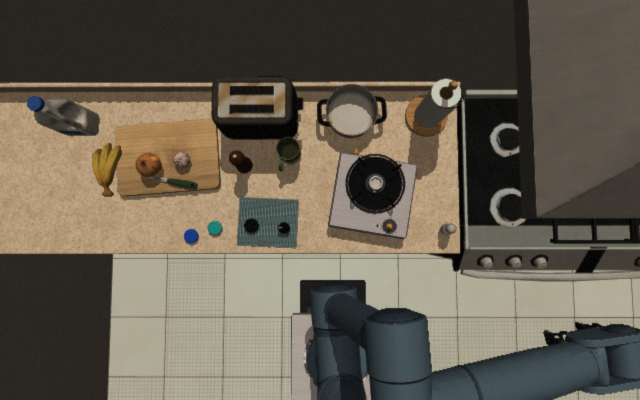

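View pics/wrist0.png

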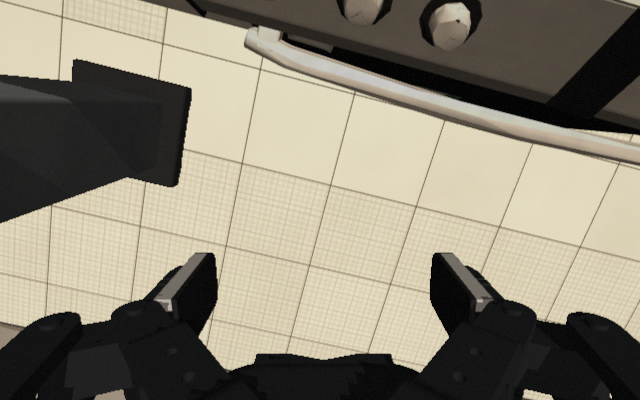

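```bash
cat > h.py <<'E'
from bench import *
import numpy as np, cv2
from scipy.spatial.transform import Rotation as R
def down(phi):
    z=np.array([np.cos(phi),np.sin(phi),0]);x=np.array([0,0,-1.]);y=np.cross(z,x)
    return R.from_matrix(np.c_[x,y,z]).as_quat()
def shot(n,fn=None):
    s=sense();c=camera(n)
    if fn: cv2.imwrite(f"pics/{fn}.png",c["image"])
    if n=="wrist":
        T=np.eye(4);T[:3,:3]=R.from_quat(s["tool_rot"]).as_matrix();T[:3,3]=s["tool_pos"]
        M=T@c["hand_eye"];Rc,p=M[:3,:3],M[:3,3]
    else: Rc,p=R.from_quat(c["rotation"]).as_matrix(),c["position"]
    K=c["camera_matrix"]
    np.savez(f"pics/{fn}.npz",K=K,R=Rc,p=p)
    return c["image"],K,Rc,p
def load(fn):
    d=np.load(f"pics/{fn}.npz");return d["K"],d["R"],d["p"]
def plane(fn,u,v,z):
    K,Rc,p=load(fn);d=Rc@np.linalg.solve(K,[u,v,1.]);return p+d*(z-p[2])/d[2]
def proj(fn,X):
    K,Rc,p=load(fn);q=K@(Rc.T@(np.asarray(X)-p));return q[:2]/q[2]
E
python3 - <<'E'
from h import *
shot("top","top1")
for n,u,v,z in [("cap",251,226,.021),("knob",284,228,.04),("burner",375.5,183.5,.084),("spindle",389,227,.085),("salt",448,229,.09),("pepper",237,157,.16),("mug",288,150,.1),("blue",191,236,.016),("teal",214,228,.016)]+[("hobc",*q,.06) for q in[(341,153),(416,163),(406,238),(330,227)]]+[("mat",*q,.005) for q in [(239,197),(299,200),(297,247),(237,245)]]: print(n,plane("top1",u,v,z).round(3))
print(down(0),sense()["tool_rot"],R.from_quat(sense()["tool_rot"]).as_matrix().round(2))
E
```

```text
cap [0.457 0.298 0.021]
knob [0.45  0.182 0.04 ]
burner [ 0.597 -0.127  0.084]
spindle [ 0.452 -0.17   0.085]
salt [ 0.445 -0.363  0.09 ]
pepper [0.673 0.32  0.16 ]
mug [0.708 0.164 0.1  ]
blue [0.423 0.508 0.016]
teal [0.45  0.428 0.016]
hobc [ 0.705 -0.014  0.06 ]
hobc [ 0.669 -0.269  0.06 ]
hobc [ 0.415 -0.231  0.06 ]
hobc [0.452 0.025 0.06 ]
mat [0.559 0.345 0.005]
mat [0.548 0.133 0.005]
mat [0.383 0.139 0.005]
mat [0.391 0.35  0.005]
[0.         0.70710678 0.         0.70710678] [ 0.4349911   0.55802606 -0.43434249  0.55743722] [[-0.    0.97  0.24]
 [ 0.    0.24 -0.97]
 [-1.    0.   -0.  ]]
```

Run:
```python
from h import *
goto([.50,-.15,.28],down(-np.pi/2))
hold(.3)
shot("wrist","whob");print(sense()["t"],sense()["joints"])
goto([.46,.24,.22],down(-np.pi/2))
hold(.3)
shot("wrist","wmat");print(sense()["t"],sense()["joints"])
```

```text
2.6667 [-5.09359564e-01 -9.75037238e-02  1.83043347e+00 -3.75550718e-05
  1.40875135e+00  1.06193433e+00]
4.4917 [ 2.61243308e-01 -5.44518122e-02  1.90075847e+00  1.25012440e-05
  1.29525058e+00  1.83285319e+00]
```

View pics/whob.png

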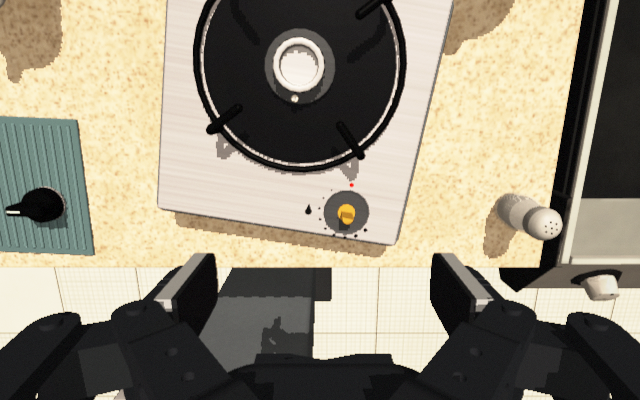

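View pics/wmat.png

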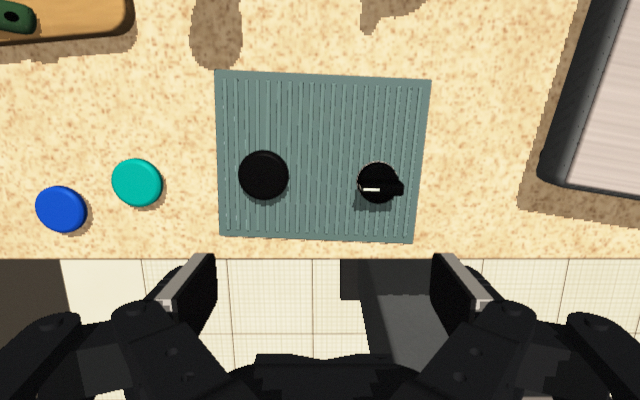

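Run:
```python
from h import *
a=cv2.imread("pics/wmat.png");b=cv2.imread("pics/whob.png")
c=cv2.resize(np.clip(a[135:225,225:425].astype(float)*1.0,0,255).astype(np.uint8),None,fx=4,fy=4,interpolation=cv2.INTER_CUBIC)
c=(255*(c/255.)**.45).astype(np.uint8)
cv2.imwrite("pics/crop_mat.png",c)
cv2.imwrite("pics/crop_hob.png",np.hstack([cv2.resize(b[25:115,250:350],None,fx=4,fy=4,interpolation=cv2.INTER_CUBIC),cv2.resize(b[160:250,300:400],None,fx=4,fy=4,interpolation=cv2.INTER_CUBIC)]))
```

```text
(no output)
```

View pics/crop_mat.png

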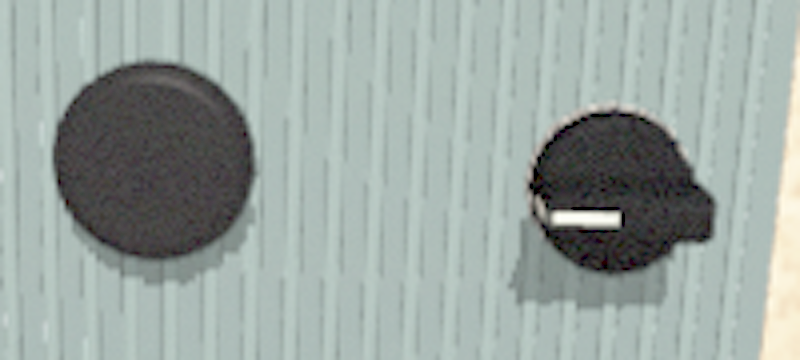

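View pics/crop_hob.png

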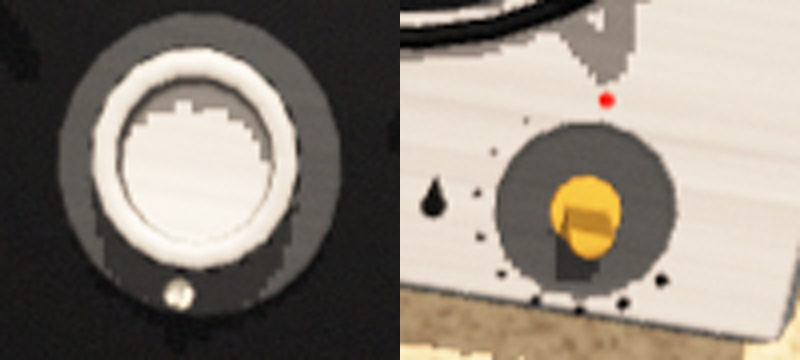

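```bash
cat >> h.py <<'E'
from scipy.optimize import minimize
def circ(x,y,z,r,n=48):
    t=np.linspace(0,2*np.pi,n,endpoint=False);return np.c_[x+r*np.cos(t),y+r*np.sin(t),np.full(n,z)]
def projN(fn,P):
    K,Rc,p=load(fn);q=(P-p)@Rc@K.T;return q[:,:2]/q[:,2:]
S=8
def render(fn,hulls,roi):
    u0,v0,u1,v1=roi;m=np.zeros(((v1-v0)*S,(u1-u0)*S),np.uint8)
    for P in hulls:
        q=((projN(fn,P)+.5-[u0,v0])*S)
        h=cv2.convexHull(np.round(q*16).astype(np.int32));cv2.fillPoly(m,[h],255,shift=4)
    return cv2.resize(m,(u1-u0,v1-v0),interpolation=cv2.INTER_AREA)/255.
def fit(fn,model,x0,roi,mask,step):
    u0,v0,u1,v1=roi
    f=lambda x:((render(fn,model(x),roi)-mask[v0:v1,u0:u1])**2).sum()
    x0=np.array(x0,float);sim=np.vstack([x0]+[x0+np.eye(len(x0))[i]*step[i] for i in range(len(x0))])
    r=minimize(f,x0,method="Nelder-Mead",options=dict(initial_simplex=sim,xatol=1e-5,fatol=1e-3,maxiter=400));return r.x,r.fun
def capmodel(z0):
    return lambda x:[np.vstack([circ(x[0],x[1],z0+.007,.025),circ(x[0],x[1],z0+.0135,.025),circ(x[0],x[1],z0+.016,.0225)])]
def knobmodel(z0):
    def f(x):
        c,s=np.cos(x[2]),np.sin(x[2]);Q=np.array([[a,b] for a in(-.02,.02) for b in(-.006,.006)])@np.array([[c,s],[-s,c]])+x[:2]
        return [np.vstack([circ(x[0],x[1],z0,.0215),circ(x[0],x[1],z0+.017,.0215)]),np.vstack([np.c_[Q,np.full(4,z0+.017)],np.c_[Q,np.full(4,z0+.039)]])]
    return f
E
python3 - <<'E'
from h import *
a=cv2.imread("pics/wmat.png");g=a.max(2)
m=(g<60).astype(float)
dbg=(m*255).astype(np.uint8)[130:230,225:425];cv2.imwrite("pics/mask_mat.png",cv2.resize(dbg,None,fx=4,fy=4))
print(plane("wmat",263,175,.021),plane("wmat",377,183,.03))
print(fit("wmat",capmodel(.005),plane("wmat",263,175,.021)[:2],(232,140,300,208),m,(.003,.003)))
for y in (1.5,1.7):print(fit("wmat",knobmodel(.005),[*plane("wmat",377,183,.03)[:2],y],(345,140,415,220),m,(.003,.003,.1)))
# mat corners
for q in[(215,70),(431,80),(412,243),(219,236)]:print(plane("wmat",*q,.005).round(4))
E
```

```text
[0.45927129 0.29723773 0.021     ] [0.45318023 0.18713979 0.03      ]
(array([0.45785268, 0.29820974]), np.float64(39.9521722414456))
(array([0.44877772, 0.18435545, 1.67933603]), np.float64(270.85894655901575))
(array([0.448775  , 0.18435531, 1.6722159 ]), np.float64(270.7824221453287))
[0.5573 0.341  0.005 ]
[0.5482 0.1356 0.005 ]
[0.3818 0.1431 0.005 ]
[0.39  0.35  0.005]
```

View pics/mask_mat.png

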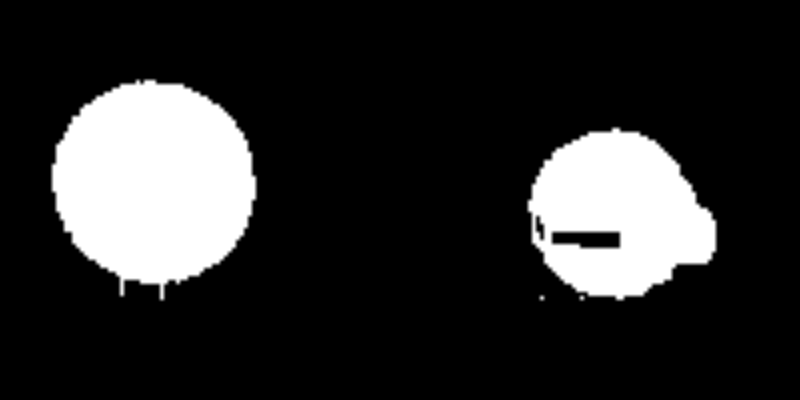

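```bash
python3 - <<'E'
from h import *
q=down(-np.pi/2)
goto([.4579,.2982,.06],q)
r=movel([.4579,.2982,.006],v=.08,max_force=15);print(r,sense()["tool_pos"])
close(30);s=sense();print(s["grip_width"],s["tool_pos"],s["wrist_force"],s["t"])
shot("wrist","wcapgrip")
r=movel([.4579,.2982,.20],v=.2);s=sense();print(s["grip_width"],s["wrist_force"],s["t"])
shot("wrist","wcapheld")
E
python3 - <<'E'
import cv2
a=cv2.imread("pics/wcapgrip.png");b=cv2.imread("pics/wcapheld.png")
import numpy as np
f=lambda i:(255*(i[200:400,140:500]/255.)**.5).astype(np.uint8)
cv2.imwrite("pics/capgrip2.png",cv2.resize(np.vstack([f(a),f(b)]),None,fx=1.5,fy=1.5))
E
```

```text
False [0.4581875  0.29833978 0.00615285]
0.5630055161333757 [0.45827843 0.29839038 0.00674301] [-2.01275791 -0.43500243  6.71187398] 6.475
0.5636234840369403 [ 0.36804465 -0.2993347  -0.85151818] 7.6417
```

View pics/capgrip2.png

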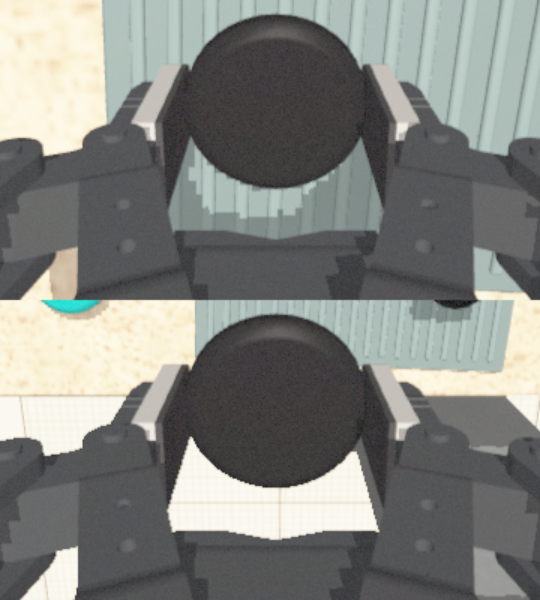

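Run:
```python
from h import *
s=sense();print(s["tool_pos"],R.from_quat(s["tool_rot"]).as_matrix().round(3))
for fn,tz,thr in(("wcapheld",s["tool_pos"][2],70),("wcapgrip",.00674,60)):
    a=cv2.imread(f"pics/{fn}.png");print(a[267,324],a[320,324])
    m=(a.max(2)<45).astype(float)
    # mask only disc region via model hull roi
    g=m.copy();g[:, :255]=0;g[:,393:]=0
    for dz in(-.0017,):
        print(fn,fit(fn,capmodel(tz+dz),[.458,.298],(262,205,386,330),g,(.003,.003)))
```

```text
[0.45686214 0.29777985 0.19804435] [[-0.003  1.    -0.   ]
 [-0.001 -0.    -1.   ]
 [-1.    -0.003  0.001]]
[16 16 15] [14 14 13]
wcapheld (array([0.45651067, 0.29680734]), np.float64(691.6843214148405))
[13 14 16] [11 11 14]
wcapgrip (array([0.45790636, 0.2974028 ]), np.float64(567.6975163398693))
```

Run:
```python
from h import *
print(plane("whob",298.75,64.75,.084))
phi=np.radians(-98.5);q=down(phi)
b=plane("whob",298.75,64.75,.084)
Rm=R.from_quat(q).as_matrix()
p=b-Rm@np.array([0,0,-.058]);p[2]=.285
goto([.50,.05,.285],q); goto(p,q);hold(.4)
shot("wrist","wburn");s=sense();print(s["t"],s["tool_pos"],p,s["wrist_force"])
a=cv2.imread("pics/wburn.png");u,v=proj("wburn",b).astype(int);print(u,v)
cv2.imwrite("pics/crop_burn.png",cv2.resize(a[max(0,v-60):v+60,max(0,u-70):u+70],None,fx=5,fy=5,interpolation=cv2.INTER_CUBIC))
```

```text
[ 0.59946081 -0.12945912  0.084     ]
10.1667 [ 0.59089041 -0.18641015  0.28512791] [ 0.59088786 -0.18682204  0.285     ] [ 0.12873284  0.83733459 -1.47972426]
263 173
```

View pics/wburn.png

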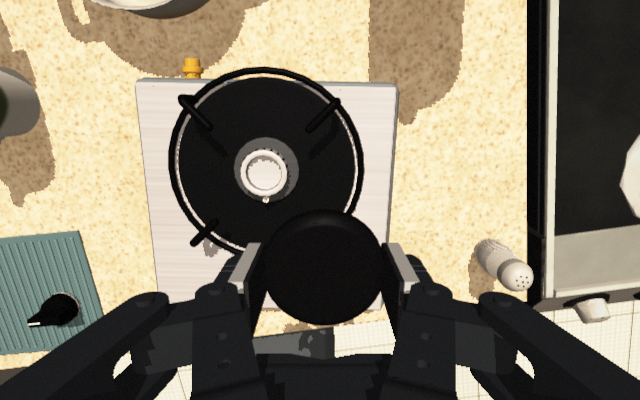

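View pics/crop_burn.png

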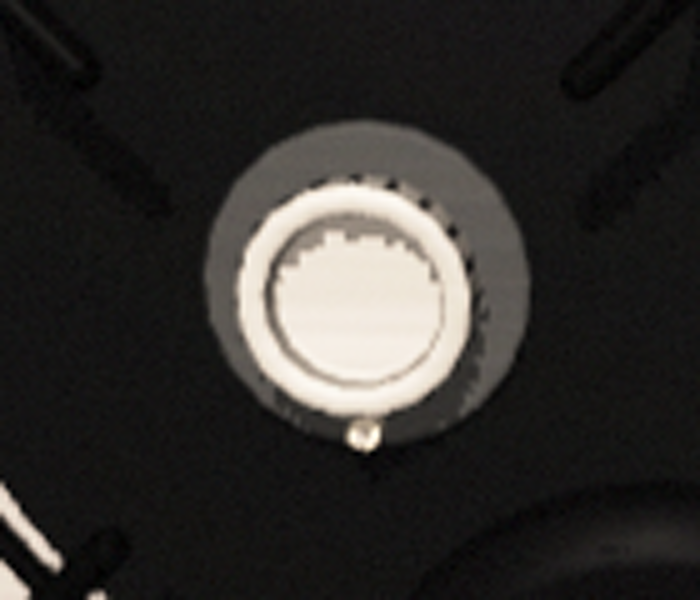

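Run:
```python
from h import *
print(plane("wburn",263.5,172.4,.084))
for fn,c in (("wburn",(263.5,172.4)),("whob",(298.75,64.5))):
    a=cv2.imread(f"pics/{fn}.png");m=(a.min(2)>115).astype(np.uint8)
    lab=cv2.connectedComponentsWithStats(m)[1];l=lab[int(c[1]),int(c[0])]
    cs,_=cv2.findContours((lab==l).astype(np.uint8),cv2.RETR_EXTERNAL,cv2.CHAIN_APPROX_NONE)
    g=np.zeros(m.shape,np.uint8);cv2.drawContours(g,cs,-1,1,-1);g=cv2.morphologyEx(g,cv2.MORPH_OPEN,np.ones((9,9),np.uint8))
    x,y=map(int,c);b0=plane(fn,*c,.084)
    print(fn,fit(fn,lambda x:[circ(x[0],x[1],.084,.0235)],b0[:2],(x-36,max(0,y-36),x+36,y+36),g.astype(float),(.002,.002)),g.sum(),b0)
# hob yaw from edges / spindle
print(plane("whob",347.5,218,.085),plane("whob",351.5,185,.06))
for q in[(158,208),(397,244),(452,0),(166,0)]:print(plane("whob",*q,.06))
for q in[(138,82),(398,86)]:print("b",plane("wburn",*q,.06))
```

```text
[ 0.60052866 -0.12959059  0.084     ]
wburn (array([ 0.60020515, -0.12930286]), np.float64(50.352971933871586)) 1725 [ 0.60052866 -0.12959059  0.084     ]
whob (array([ 0.5996442 , -0.12888301]), np.float64(60.46071510957324)) 2229 [ 0.59967065 -0.12946286  0.084     ]
[ 0.45609849 -0.17547386  0.085     ] [ 0.48415051 -0.18080887  0.06      ]
[0.45920542 0.02391054 0.06      ]
[ 0.41828982 -0.23178108  0.06      ]
[ 0.65771676 -0.26938981  0.06      ]
[ 0.65769031 -0.00724929  0.06      ]
b [ 0.70330739 -0.01998894  0.06      ]
b [ 0.66216522 -0.27234646  0.06      ]
```

Run:
```python
from h import *
q=down(np.radians(-99.05))
t=np.array([.6006,-.1294])
goto([*t,.15],q)
movel([*t,.098],v=.1); hold(.2); s=sense();print(s["tool_pos"],s["wrist_force"])
r=movel([*t,.0775],v=.03,max_force=6);s=sense();print(r,s["tool_pos"],s["wrist_force"],s["t"])
```

```text
[ 0.60120633 -0.12963641  0.09895931] [ 0.33291773 -0.42515775 -0.40679809]
True [ 0.60061549 -0.12932776  0.0803146 ] [-0.92468913  0.11890311  6.01298642] 12.2583
```

Run:
```python
from h import *
let_go();s=sense();print(s["tool_pos"],s["wrist_force"],s["t"])
t=np.array([.6006,-.1294])
movel([*t,.20],v=.2);shot("wrist","wplaced");shot("top","top2");print(sense()["t"])
a=cv2.imread("pics/wplaced.png");u,v=proj("wplaced",[.6,-.129,.085]).astype(int);print(u,v)
c=cv2.resize(a[v-70:v+70,u-90:u+90],None,fx=4,fy=4,interpolation=cv2.INTER_CUBIC)
cv2.imwrite("pics/crop_placed.png",(255*(c/255.)**.5).astype(np.uint8))
```

```text
[ 0.59962578 -0.1288994   0.07915085] [-0.05083522 -0.62814828 -0.40054201] 12.7167
13.5667
321 194
```

View pics/crop_placed.png

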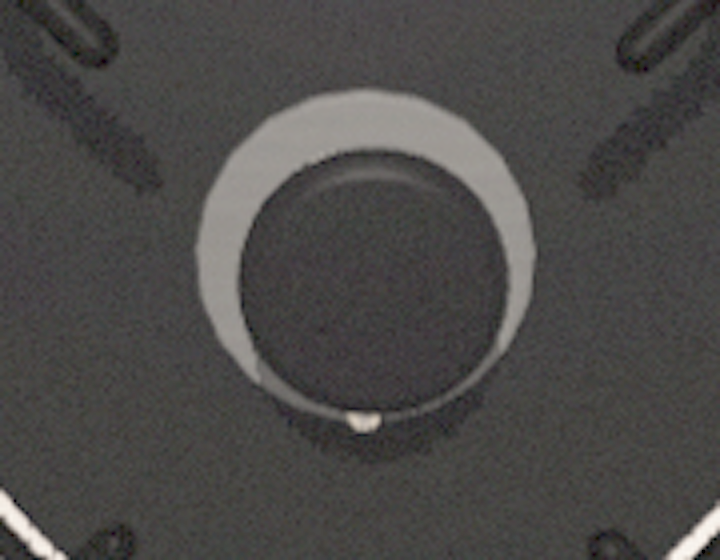

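Run:
```python
from h import *
a=cv2.imread("pics/wplaced.png")
m=(a.max(2)<22).astype(float)
u,v=321,194
# keep disc only: region inside model hull dilated against grey ring; restrict to upper part
g=cv2.GaussianBlur(a.max(2),(5,5),0);print(g[v,u],g[v-38,u],g[v,u+60])
def model(x): return capmodel(x[2])(x)
# edge-based: radial edges on upper arc + sides
E=[]
K,Rc,p=load("wplaced")
def cost(x):
    P=projN("wplaced",np.vstack(capmodel(x[2])(x)));h=cv2.convexHull(P.astype(np.float32))[:,0]
    return h
sub=cv2.resize(g,None,fx=4,fy=4,interpolation=cv2.INTER_CUBIC).astype(float)
c=np.array([321+ (373-360)/4,194+(282-280)/4]);pts=[]
for t in np.radians(np.arange(-200,25,5)):
    rr=np.arange(24,42,.25);q=c+np.c_[np.cos(t)*rr,np.sin(t)*rr]
    pr=cv2.remap(g,q[:,0].astype(np.float32)[None],q[:,1].astype(np.float32)[None],cv2.INTER_LINEAR)[0].astype(float)
    d=np.diff(pr);i=d.argmax()
    if d[i]>1.5: pts.append(q[i]+.125*np.array([np.cos(t),np.sin(t)]))
pts=np.array(pts,np.float32);print(len(pts))
from scipy.optimize import least_squares
for zf in (None,.077,.080,.084):
    def res(x):
        z=x[2] if zf is None else zf
        h=cv2.convexHull(projN("wplaced",np.vstack(capmodel(z)(x))).astype(np.float32))
        return [cv2.pointPolygonTest(h,(float(a),float(b)),True) for a,b in pts]
    r=least_squares(res,[.6,-.129,.077],diff_step=1e-3,loss="soft_l1");print(zf,r.x.round(4),r.cost,np.mean(np.abs(r.fun)))
shot("scene","scene2");a=cv2.imread("pics/scene2.png");cv2.imwrite("pics/crop_scene2.png",cv2.resize(a[140:240,280:420],None,fx=5,fy=5,interpolation=cv2.INTER_CUBIC))
```

```text
17 99 20
45
None [ 0.5994 -0.1304  0.0718] 1.9530503011576454 0.2402382824710598
0.077 [ 0.6001 -0.1305  0.077 ] 5.621379609271967 0.4097454193283034
0.08 [ 0.6005 -0.1306  0.077 ] 10.367609256342124 0.5818482216119988
0.084 [ 0.601  -0.1307  0.077 ] 18.355626026521737 0.83252559544046
```

View pics/crop_scene2.png

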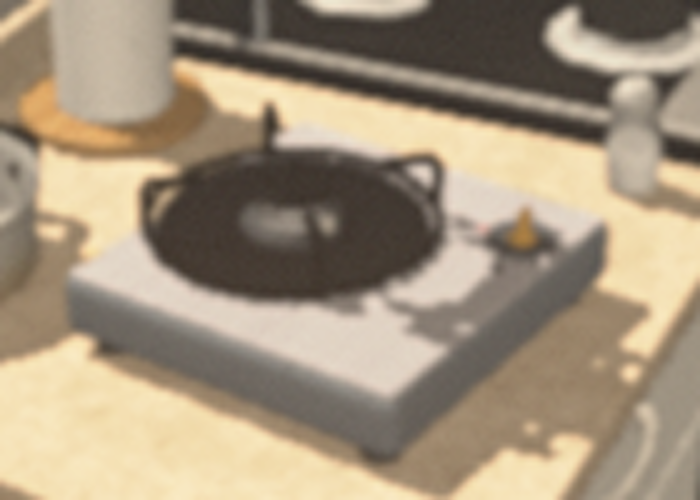

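Run:
```python
from h import *
q=down(.105)
goto([.449,.1845,.20],q);hold(.4)
shot("wrist","wknob");print(sense()["t"],sense()["tool_pos"])
a=cv2.imread("pics/wknob.png");u,v=proj("wknob",[.449,.1845,.03]).astype(int);print(u,v)
c=cv2.resize(a[v-60:v+60,u-80:u+80],None,fx=5,fy=5,interpolation=cv2.INTER_CUBIC)
cv2.imwrite("pics/crop_knob.png",(255*(c/255.)**.5).astype(np.uint8))
```

```text
15.375 [0.44915098 0.18430759 0.19997607]
323 179
```

View pics/crop_knob.png

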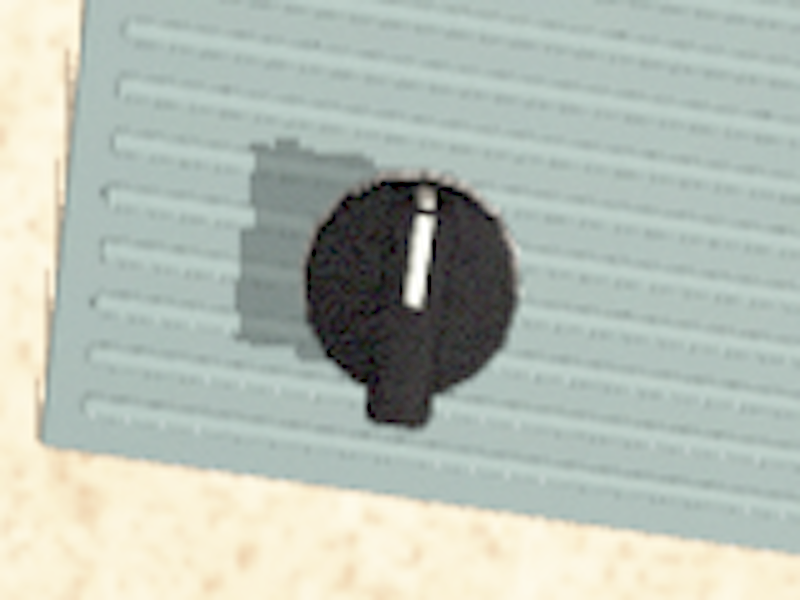

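Run:
```python
from h import *
a=cv2.imread("pics/wknob.png");g=a.max(2)
m=(g<55).astype(np.uint8)
roi=(293,145,353,212)
k=np.zeros_like(m);k[roi[1]:roi[3],roi[0]:roi[2]]=m[roi[1]:roi[3],roi[0]:roi[2]]
cs,_=cv2.findContours(k,cv2.RETR_EXTERNAL,cv2.CHAIN_APPROX_NONE);c=max(cs,key=cv2.contourArea)
h=np.zeros_like(m);cv2.drawContours(h,[c],-1,1,-1)
h=cv2.morphologyEx(h,cv2.MORPH_CLOSE,np.ones((5,5),np.uint8))
for y in(1.55,1.75):print(fit("wknob",knobmodel(.005),[.449,.1845,y],roi,h.astype(float),(.002,.002,.1)),h.sum())
# white line
u0,v0=323-80,179-60
f=lambda x,y:((x+.5)/5-.5+u0,(y+.5)/5-.5+v0)
A=plane("wknob",*f(413,305),.044);B=plane("wknob",*f(424,215),.044);d=B-A
print(A,B,np.arctan2(d[1],d[0]))
```

```text
(array([0.44887169, 0.18325795, 1.5605625 ]), np.float64(270.15570934256056)) 1564
(array([0.44806446, 0.18441417, 1.63862872]), np.float64(269.9261976163014)) 1564
[0.44994663 0.18702743 0.044     ] [0.45014928 0.20262094 0.044     ] 1.5578017341553327
```

Run:
```python
from h import *
a=cv2.imread("pics/wknob.png");u,v=323,179
c=cv2.resize(a[v-60:v+60,u-80:u+80],None,fx=5,fy=5,interpolation=cv2.INTER_CUBIC)
c=(255*(c/255.)**.5).astype(np.uint8)
x=[.4490,.1840,1.56]
for P,col in zip(knobmodel(.005)(x),((0,0,255),(0,255,0))):
    for Q in ([P[:48],P[48:]] if len(P)>8 else [P[[0,1,3,2]],P[[4,5,7,6]]]):
        q=((projN("wknob",Q)+.5-[u-80,v-60])*5-.5);cv2.polylines(c,[q.astype(np.int32)],True,col,1)
cv2.imwrite("pics/ov.png",c)
```

```text
(no output)
```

View pics/ov.png

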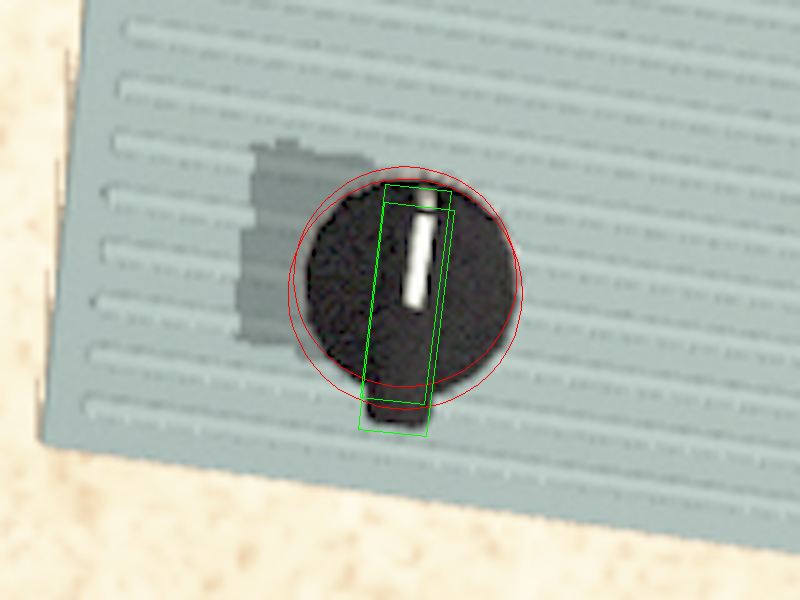

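Run:
```python
from h import *
a=cv2.imread("pics/wknob.png");g=a.max(2)
m=(g<55).astype(np.uint8)
roi=(293,145,353,212)
k=np.zeros_like(m);k[roi[1]:roi[3],roi[0]:roi[2]]=m[roi[1]:roi[3],roi[0]:roi[2]]
cs,_=cv2.findContours(k,cv2.RETR_EXTERNAL,cv2.CHAIN_APPROX_NONE);c=max(cs,key=cv2.contourArea)
h=np.zeros_like(m);cv2.drawContours(h,[c],-1,1,-1)
h=cv2.morphologyEx(h,cv2.MORPH_CLOSE,np.ones((5,5),np.uint8))
def model(z0,zl):
    def f(x):
        c,s=np.cos(x[2]),np.sin(x[2]);L=x[4]
        def Q(L,w,z): return np.c_[np.array([[a,b] for a in(-L,L) for b in(-w,w)])@np.array([[c,s],[-s,c]])+x[:2],np.full(4,z)]
        return [np.vstack([circ(x[0],x[1],z0+zl,x[3]),circ(x[0],x[1],z0+.017,x[3])]),np.vstack([Q(L,.006,z0+.017),Q(L,.006,z0+.037),Q(L-.001,.005,z0+.039)])]
    return f
for zl in(.0,.008,.016):
  for y in(1.52,1.62):print(zl,fit("wknob",model(.005,zl),[.449,.1845,y,.02,.02],roi,h.astype(float),(.002,.002,.1,.001,.001)),h.sum())
x=fit("wknob",model(.005,.016),[.449,.1845,1.52,.02,.02],roi,h.astype(float),(.002,.002,.1,.001,.001))[0]
u,v=323,179
c=cv2.resize(a[v-60:v+60,u-80:u+80],None,fx=5,fy=5,interpolation=cv2.INTER_CUBIC);c=(255*(c/255.)**.5).astype(np.uint8)
for P,col in zip(model(.005,.016)(x),((0,0,255),(0,255,0))):
    q=((projN("wknob",P)+.5-[u-80,v-60])*5-.5);cv2.polylines(c,[cv2.convexHull(q.astype(np.int32))],True,col,1)
cv2.imwrite("pics/ov2.png",c)
```

```text
0.0 (array([0.44946405, 0.18476805, 1.55911294, 0.01949751, 0.01968925]), np.float64(29.880461361014994)) 1564
0.0 (array([0.44955864, 0.18494034, 1.55750967, 0.01954316, 0.0200664 ]), np.float64(32.39387927720108)) 1564
0.008 (array([0.44943159, 0.18524528, 1.55227441, 0.01964471, 0.01998666]), np.float64(27.675432525951557)) 1564
0.008 (array([0.44948933, 0.18517868, 1.55953491, 0.01968762, 0.02011337]), np.float64(26.490457516339866)) 1564
0.016 (array([0.44943804, 0.18553967, 1.56133088, 0.01989013, 0.0199775 ]), np.float64(41.13042675893887)) 1564
0.016 (array([0.4493169 , 0.18560727, 1.56639814, 0.02000506, 0.02020248]), np.float64(42.97234909650135)) 1564
```

View pics/ov2.png

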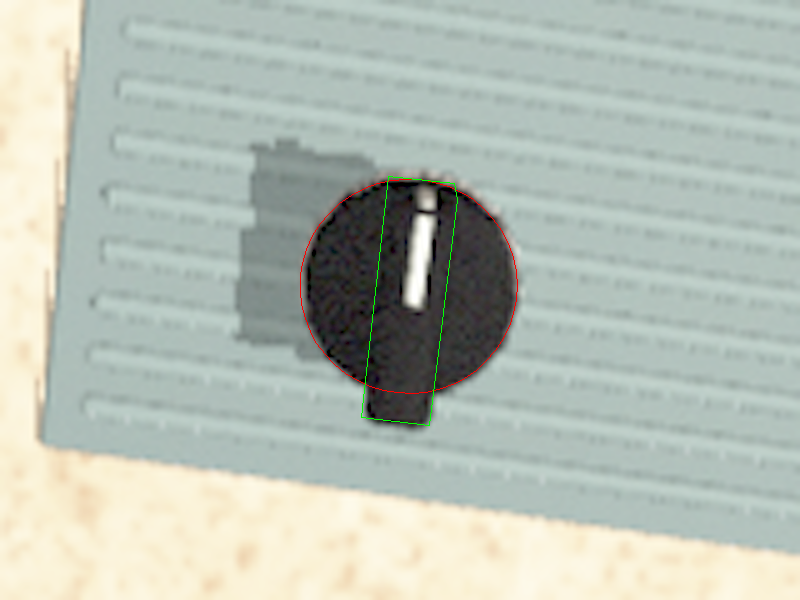

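Run:
```python
from h import *
q=down(-.013);t=[.4495,.1852]
goto([*t,.09],q)
movel([*t,.0265],v=.08,max_force=12);hold(.2);s0=sense()
close(70);s=sense();print(s0["tool_pos"],s["grip_width"],s["tool_pos"],s["wrist_force"],s["t"])
print(R.from_quat(s["tool_rot"]).as_matrix().round(3))
shot("wrist","wkgrip")
movel([*t,.20],v=.2);hold(.2);s=sense();print(s["grip_width"],s["tool_pos"],s["wrist_force"],s["t"])
shot("wrist","wkheld")
f=lambda i:(255*(i[200:400,190:450]/255.)**.4).astype(np.uint8)
cv2.imwrite("pics/kgrip2.png",cv2.resize(np.hstack([f(cv2.imread("pics/wkgrip.png")),f(cv2.imread("pics/wkheld.png"))]),None,fx=1.5,fy=1.5))
```

```text
[0.44995299 0.18528026 0.02703228] 0.1204152469450307 [0.44973517 0.18527501 0.02669549] [ 0.41516321 -1.28182474  0.86173844] 17.7083
[[ 0.     0.013  1.   ]
 [ 0.     1.    -0.013]
 [-1.     0.     0.   ]]
0.11761739087970889 [0.44878821 0.1850707  0.19863437] [-0.33338596 -0.26760351 -1.37187191] 18.975
```

View pics/kgrip2.png

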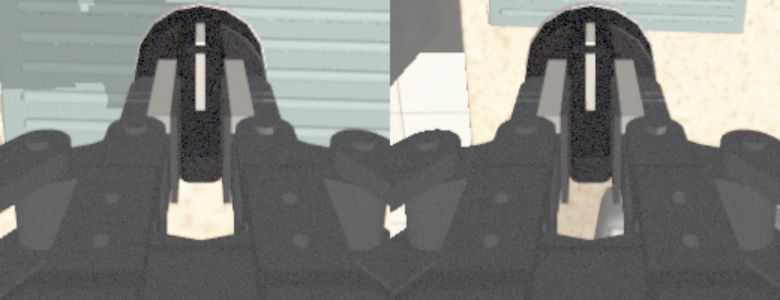

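Run:
```python
from h import *
q=down(np.radians(-99.05))
goto([.456,-.1772,.26],q);hold(.5)
shot("wrist","wspin");s=sense();print(s["t"],s["tool_pos"],R.from_quat(s["tool_rot"]).as_matrix().round(4))
a=cv2.imread("pics/wspin.png");u,v=proj("wspin",[.456,-.1772,.085]).astype(int);print(u,v)
c=cv2.resize(a[v-40:v+35,u-50:u+50],None,fx=8,fy=8,interpolation=cv2.INTER_CUBIC)
cv2.imwrite("pics/crop_spin.png",c)
```

```text
20.95 [ 0.45603286 -0.17711303  0.2600046 ] [[ 0.      0.9876 -0.1571]
 [ 0.     -0.1571 -0.9876]
 [-1.      0.     -0.    ]]
322 178
```

View pics/crop_spin.png

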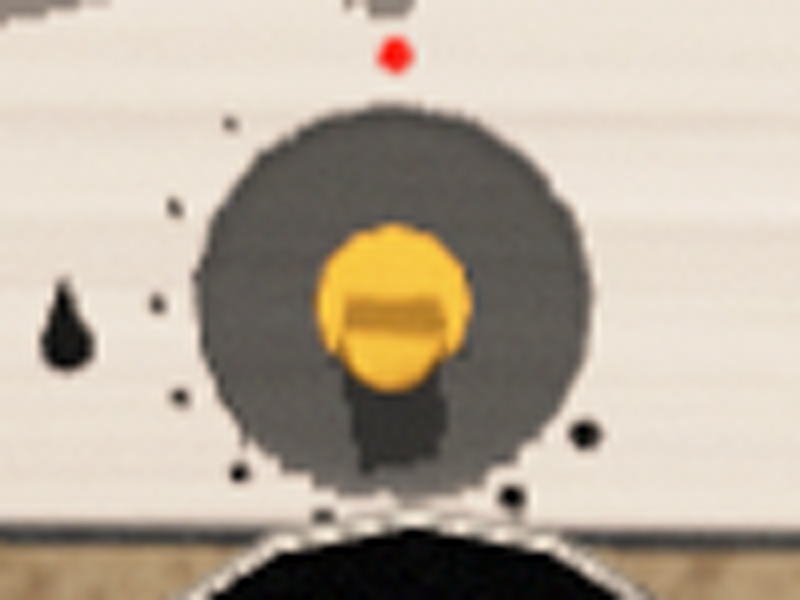

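View pics/wspin.png

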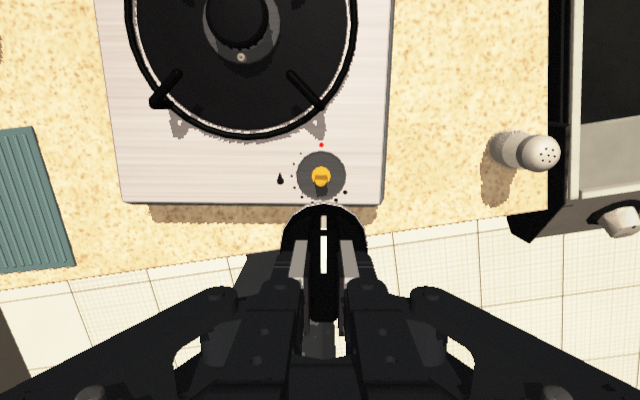

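Run:
```python
from h import *
u0,v0=322-50,178-40
f=lambda x,y:((x+.5)/8-.5+u0,(y+.5)/8-.5+v0)
g=lambda q:(np.array(q)+.5-[u0,v0])*8-.5
yaw=np.radians(-9.05);M=np.array([[np.cos(yaw),-np.sin(yaw)],[np.sin(yaw),np.cos(yaw)]])
c0=plane("wspin",*f(394.5,339),.085);print("axis from D",c0)
b=plane("wspin",*f(393.5,300),.06);print("disc",b, "dot",plane("wspin",*f(395,55),.06))
# burner refs
img=cv2.imread("pics/wspin.png");c=cv2.resize(img[v0:v0+75,u0:u0+100],None,fx=8,fy=8,interpolation=cv2.INTER_CUBIC)
def D(cx,r,z):
    t=np.linspace(np.arccos(.001/r),2*np.pi-np.arccos(.001/r),40);P=np.c_[r*np.cos(t),r*np.sin(t)]@M.T+cx
    return np.c_[P,np.full(len(P),z)]
for r,z,col in((.005,.085,(0,0,255)),(.006,.084,(0,255,0)),(.006,.070,(255,0,0))):
    cv2.polylines(c,[np.round(g(projN("wspin",D(c0[:2],r,z)))).astype(np.int32)],True,col,1)
cv2.polylines(c,[np.round(g(projN("wspin",circ(*c0[:2],.06,.0235)))).astype(np.int32)],True,(255,0,255),1)
cv2.imwrite("pics/ovs.png",c)
```

```text
axis from D [ 0.45531146 -0.17581082  0.085     ]
disc [ 0.45504208 -0.1754848   0.06      ] dot [ 0.48439475 -0.18036941  0.06      ]
```

View pics/ovs.png

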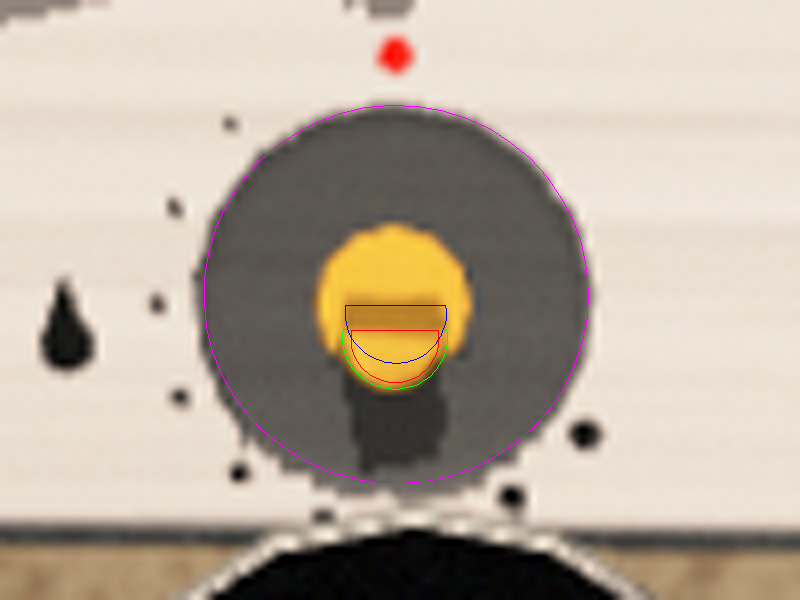

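Run:
```python
from h import *
ph=np.radians(-99.05);q=down(ph);Y=R.from_quat(q).as_matrix()[:,1];Z=R.from_quat(q).as_matrix()[:,2]
c=np.array([.4553,-.1753,.125])
p=c-.045*Y
movel(p,v=.15);hold(.5)
shot("wrist","wnear");s=sense();print(s["t"],s["tool_pos"],p,s["wrist_force"])
a=cv2.imread("pics/wnear.png");cv2.imwrite("pics/crop_near.png",cv2.resize((255*(a[100:350,220:430]/255.)**.6).astype(np.uint8),None,fx=2.4,fy=2.4,interpolation=cv2.INTER_CUBIC)[:600])
u0,v0=280,110
cv2.imwrite("pics/crop_near2.png",cv2.resize(a[v0:v0+75,u0:u0+90],None,fx=8,fy=8,interpolation=cv2.INTER_CUBIC))
cv2.imwrite("pics/crop_near3.png",cv2.resize((255*(a[195:300,270:370]/255.)**.4).astype(np.uint8),None,fx=5.5,fy=5.5,interpolation=cv2.INTER_CUBIC))
```

```text
22.6 [ 0.41088158 -0.16822862  0.12503248] [ 0.41086018 -0.16822167  0.125     ] [-0.02017226 -0.25099288 -1.12556312]
```

View pics/crop_near.png

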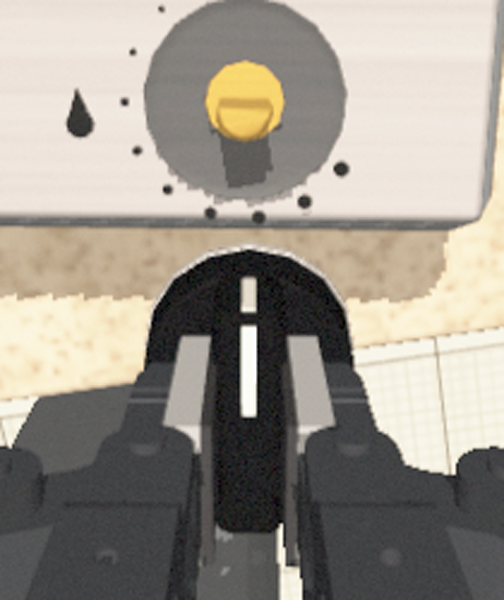

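View pics/crop_near2.png

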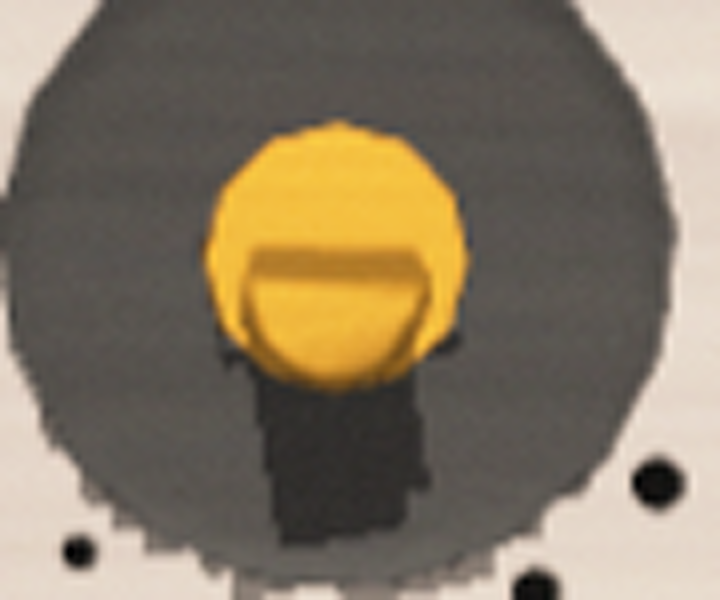

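View pics/crop_near3.png

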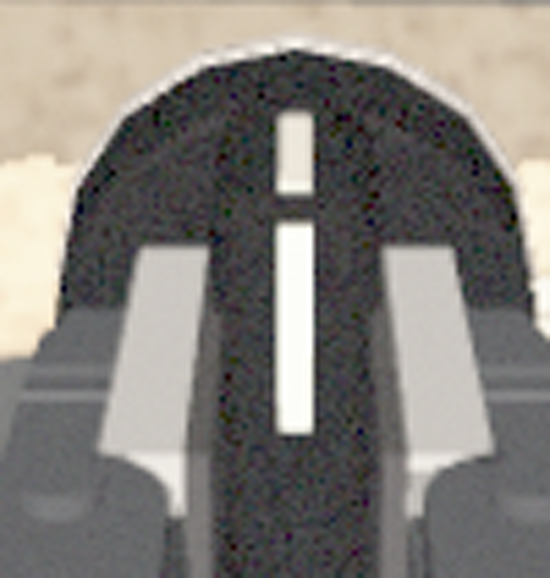

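Run:
```python
from h import *
s=sense();Rm=R.from_quat(s["tool_rot"]).as_matrix()
u0,v0=280,110
f=lambda x,y:((x+.5)/8-.5+u0,(y+.5)/8-.5+v0)
for n,P in (("flat",plane("wnear",*f(337,278),.085)),("back",plane("wnear",*f(337,388),.084)),):
    print(n,P,(P-s["tool_pos"])@Rm)
o=np.array([.45603286,-.17711303,.26]);print("far",(np.array([.4553115,-.1758108,.085])-o)@Rm)
g=lambda x,y:((x+.5)/5.5-.5+270,(y+.5)/5.5-.5+195)
for n,pt,dz in(("barfront/top line start",g(295,222),.0173),("lineend",g(295,435),.0173),("skirt front dark",g(295,52),-.0047),("skirt white outer",g(295,40),-.0057)):
    P=plane("wnear",*pt,s["tool_pos"][2]+dz);print(n,(P-s["tool_pos"])@Rm)
# same for pre-grip white line
h=lambda x,y:((x+.5)/5-.5+243,(y+.5)/5-.5+119)
K,Rc,p=load("wknob")
for pt in((413,305),(424,215)): print(plane("wknob",*h(*pt),.044))
```

```text
flat [ 0.45581633 -0.17559469  0.085     ] [0.04003604 0.0455309  0.00020551]
back [ 0.44874418 -0.17446033  0.084     ] [0.04103548 0.03836828 0.00019739]
far [ 0.17499986 -0.00093083 -0.00118304]
barfront/top line start [-0.01729853  0.01801961  0.00099523]
lineend [-0.01729977  0.0022084   0.00100389]
skirt front dark [0.00470192 0.02384043 0.00099538]
skirt white outer [0.00570197 0.02453662 0.00099515]
[0.44994663 0.18702743 0.044     ]
[0.45014928 0.20262094 0.044     ]
```

Run:
```python
from h import *
s=sense();Rm=R.from_quat(s["tool_rot"]).as_matrix();Y,Z=Rm[:,1],Rm[:,2]
t=s["tool_pos"]+.0454*Y-.0008*Z;t[2]=.125
movel(t,down(np.radians(-99.05)),v=.1);t[2]=.110;movel(t,v=.06);hold(.3);s=sense();print(t,s["tool_pos"],s["wrist_force"],s["t"])
t[2]=.096;r=movel(t,v=.02,max_force=3.5);s=sense();print(r,s["tool_pos"],s["wrist_force"],s["t"])
```

```text
[ 0.45584247 -0.17457825  0.11      ] [ 0.45601039 -0.17468795  0.11025881] [ 0.87686285  0.32588158 -1.76217761] 23.9083
False [ 0.45594246 -0.17466005  0.0961048 ] [ 0.18865758 -0.74936701 -0.95681294] 24.7583
```

Run:
```python
from h import *
t=sense()["tool_pos"].copy();t[:2]=[.45584,-.17458]
for z in(.093,.0905,.088,.0865,.0850):
    t[2]=z;r=movel(t,v=.02,max_force=25);hold(.1);s=sense();print(r,z,s["tool_pos"].round(4),s["wrist_force"].round(2),round(s["grip_width"],4),s["t"])
    if s["wrist_force"][2]>14:break
```

```text
False 0.093 [ 0.4559 -0.1746  0.093 ] [-0.03  0.82 -0.73] 0.1184 25.1583
False 0.0905 [ 0.4561 -0.1747  0.0909] [-1.23  1.34  2.74] 0.123 25.5333
False 0.088 [ 0.4561 -0.1747  0.0882] [0.08 0.84 4.59] 0.1204 25.9083
False 0.0865 [ 0.4561 -0.1747  0.0868] [-0.68  0.97  5.68] 0.1223 26.2583
False 0.085 [ 0.4562 -0.1748  0.0864] [-4.62  2.76 13.44] 0.1234 26.6083
```

Run:
```python
from h import *
hold(.5);shot("wrist","wend");shot("scene","scene3");s=sense();print(s["tool_pos"],s["wrist_force"],s["grip_width"],s["t"])
a=cv2.imread("pics/wend.png");b=cv2.imread("pics/scene3.png")
cv2.imwrite("pics/end.png",np.hstack([cv2.resize((255*(a/255.)**.6).astype(np.uint8),(640,400))[:,120:520],cv2.resize(b[140:240,320:420],(400,400))]))
```

```text
[ 0.45619149 -0.17479165  0.08639241] [-4.8558934   2.96714291 14.63997983] 0.11927906973708254 27.2083
```

View pics/end.png

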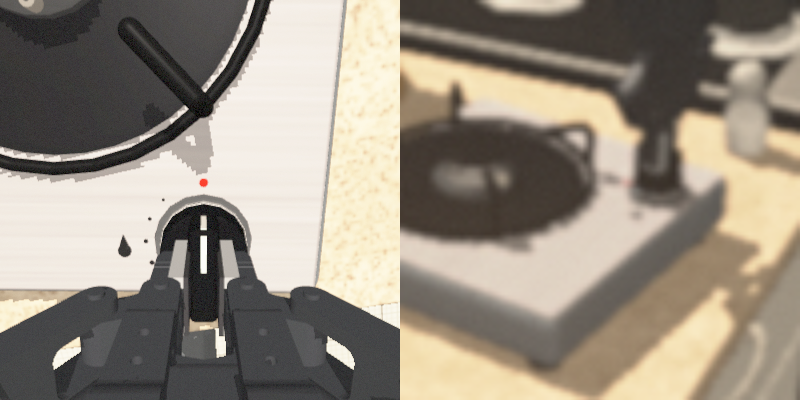

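Run:
```python
from h import *
a=[cv2.resize(cv2.imread(f"pics/{n}.png")[165:200,315:365],(400,280),interpolation=cv2.INTER_CUBIC) for n in("scene0","scene3")]
b=cv2.imread("pics/wspin.png")[0:70,185:285]
b=(255*(b/255.)**.5).astype(np.uint8)
cv2.imwrite("pics/cmp.png",np.vstack([np.hstack(a),np.hstack([cv2.resize(b,(400,280)),np.zeros((280,400,3),np.uint8)])]))
shot("scene","scene4")
for z in(.077,.084,.093): print(z,proj("scene4",[.6,-.129,z]))
```

```text
0.077 [337.34895564 180.83124189]
0.084 [337.33701933 178.98431571]
0.093 [337.32158263 176.59576659]
```

View pics/cmp.png

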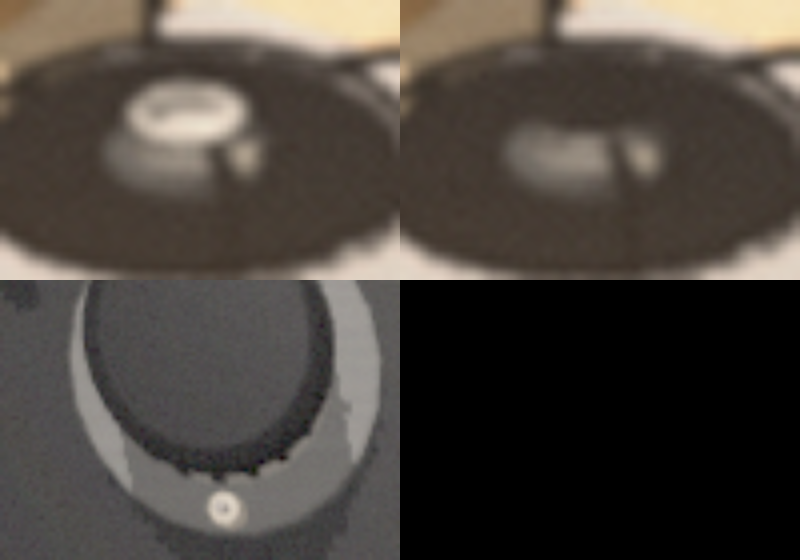

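The black cap covers the whole rim and shows no visible tilt. The lower light patch in the scene view is the burner's foot, which was already there before. Handing in.

Run:
```python
from bench import *
print(sense()["wrist_force"]);sign_off()
```

```text
[-5.21523986  3.04735173 13.74143906]
the job is handed in; nothing more can be done
```

The cap is back on the burner and released. The knob is on the spindle, gripped and held fully pressed in, and I handed the job in at about 27 s of 58 s. `sign_off()` gave no verdict, so the results below are my own checks.

- **Cap:** I took the black cap from the mat, not the blue or teal look-alikes, and set it in its seat. Image fits put it about 1 mm from the burner axis. It covers the whole rim and shows no visible tilt.
- **Cap height:** the check was looser here. The best fit gave the cap's underside at 72 mm against 77 mm expected. It is therefore not sitting high, but the height is only known to a few millimetres.
- **Knob:** I gripped it by its bar, turned it by about 98° so the pointer faces the red mark, and pushed it on. It went 10.6 mm down the spindle with no measurable resistance.
- **Pressing in:** spring force began at the expected height and rose to about 6 N over 6 mm. It then jumped to about 14 N with the tool at 86.4 mm, against 86.7 mm predicted for fully in. I take that jump as the end stop.
- **Disagreements:** near and far camera estimates of the knob and spindle differed by about 1.3 mm. I aimed towards the side with the wider entry clearance. A sideways force of about 6 N remained at the end.
- **Bystanders:** I noticed no contact with the mug, salt shaker or pepper mill, but I did not re-measure their positions.

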